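# Fit the drum that the job needs on the spindle sander

### The arm

A 6-joint arm with a two-finger parallel gripper is mounted at the origin on the work surface. World frame = base frame: x ahead of the robot, y to its left, z up, the work surface at z = 0. Lengths are in mm, angles in rad, forces in N, time in s.
With the tool pointing down it reaches from about 350 to 975 mm from the base axis. Payload 7.1 kg.
Tool frame: the origin (TCP) lies at the very end of the fingers, on their centre line; the grasp point (between the pads) lies 19 mm behind it; z points along the fingers, y is the line along which they close (so a half turn about z gives the same grasp; the last joint's range is limited). The gripper opens to 88 mm and grips with 3 to 60 N. Pads are 20 mm wide; open, the fingers measure 115 mm over their backs; the gripper's body (75 mm by 178 mm) begins 61 mm behind the grasp point.
Start: joints at [1.182, 0.423, 1.63, -0, 1.089, -0.019], TCP at [225.861, 582.745, 222.675] pointing down, gripper open.
Joint ranges: [-3, 3], [-0.9, 2.11], [0.09, 2.58], [-1.31, 4.45], [0.11, 2.69], [-2.54, 2.54]. Speed limits (rad/s): [2.39, 2.39, 3.01, 3.14, 3.14, 3.14].

### API

Orientations are given as a rotation vector (axis times angle).
In Python, from workcell import ctrl, optics gives the robot as it stands.
- The arm moves only by the shell command python3 -m jog 'ROWS'. ROWS is JSON, a list of rows, each a list of 7 numbers: the shift along the tool's x, y, z in units of 40 mm (1.0 is 40 mm), then the turn, a rotation vector about the tool's x, y, z in units of 6 degrees (1.0 is 6 degrees), then the opening, from 0 (shut) to 1 (fully open). A call has 1 to 20 rows; each row shifts and turns the commanded pose from where the row before left it, along the tool's axes as they then stand; what a row does not reach is not made up. A row lasts 1/10 s, in which the tool goes at most 50 mm and 8.59 degrees, less where a joint would pass 70% of its speed; a pose out of reach is approached as far as the arm can. A call is refused whole if a number of a shift passes 1 or a number of a turn 1, either way. A call with a gripper value outside its range is refused whole. The fingers move at their own pace and stop on an object; the grip force is fixed at half the most. Time passes only in rows, so rows that do not move let the fingers close. It gives the time, the measured TCP pose, the force, the opening and the grip force at its end, in the units of the state.
- ctrl.get_obs(): the state, without advancing time (a new reading comes with each control period).
- optics.get_image(name): name is "scene" or "top" or "wrist"; returns the picture (384x512x3 uint8, red, green, blue); there is no depth.
- optics.camera_model(name): a dict with "fov_y" (degrees; the focal length in pixels is half the picture's height over the tangent of half this angle, whatever the lens; pixels are square), "cx", "cy" (the principal point, pixels), "k1" (the pictures are not rectified: a ray, as slopes to the right and down, at radius r is drawn at 1 + k1 r^2 times it, then the intrinsics apply), "view" (4x4, takes a point from world to camera coordinates); the wrist camera has in their place "hand_eye" (4x4, takes a point from camera to tool coordinates, whose origin is the TCP and whose axes are the flange's). Camera axes: x right, y up, looking along -z (the intrinsics and any distortion apply to the point x, -y, -z); pixel columns grow to the right and rows downward; lengths in mm; the calibration is good to about 2 mm. A picture is of the moment at which its call begins: read the wrist's pose just before it. camera_model takes no time and is no camera call.
- ctrl.close_job(): hands the job in; it is judged then, once.
Trained networks look in the newest picture that a camera, given by its name, has taken for a name from the list of things; names that differ only in an ending like _2 or _b are one class to them, and where a whole thing is asked for, a point or a joint stands for the part that bears it (a point fixed in the world has none). Each returns a list of dicts, best first, with "conf" (0 to 1); they miss things now and then, are a little off and sometimes report something else, mostly with a low value. They report only what shows in the picture. A call takes as long as a camera call.
- optics.masks_of(target, camera): "pixels" (384x512 bool, what is visible of it) and "extent" ([centre column, centre row, width, height] in pixels, round what is visible of it).
The state is a dict: "t": time; "qpos": joint angles; "qvel": joint speeds; "joint_torque": joint torques, N m; "ee_pos": TCP position; "orientation": TCP orientation; "ft_force": force on the tool from outside, world axes, zero at the start; "moment": the same for the moment, N m; "width": finger opening in mm; "grasp_force": force on a finger pad.
Only numpy, scipy, OpenCV 4.12 (cv2) and the standard library are available. Lean on these libraries where they do the work, as an engineer would, in place of code of your own. Each camera call takes 0.05 s, during which the arm holds its last target. There are 200 camera calls.

### The job

The blank lying on the green mat is the next to be sanded: take the drum that fits its round notch (small, medium or large) from the drum board and put it on the sander's upright spindle, turning it until its slots drop over the drive bar and it sits fully down on the flange, then let go. Lower the drum rather than dropping it, and leave the other drums, the blanks and everything else on the bench where they are.

Things in the scene. Friction and masses are not known exactly. Their poses are not given: they have to be found in the camera images.
- drum_small: sanding drum, blue sleeve of 42 mm diameter, 95 mm tall, standing upright on the drum board; both ends alike. Black core with a 19 mm bore right through; in each end face (grey) two crossed slots 13 mm wide and 10 mm deep run through the centre along the body's x and y axes, inside the sleeve. Origin: centre of the lower end, z up the bore. About 0.25 kg
- drum_medium: sanding drum, yellow sleeve of 54 mm diameter, 95 mm tall, standing upright on the drum board; both ends alike. Black core with a 19 mm bore right through; in each end face (grey) two crossed slots 13 mm wide and 10 mm deep run through the centre along the body's x and y axes, inside the sleeve. Origin: centre of the lower end, z up the bore. About 0.25 kg
- drum_large: sanding drum, brick-red sleeve of 66 mm diameter, 95 mm tall, standing upright on the drum board; both ends alike. Black core with a 19 mm bore right through; in each end face (grey) two crossed slots 13 mm wide and 10 mm deep run through the centre along the body's x and y axes, inside the sleeve. Origin: centre of the lower end, z up the bore. About 0.25 kg
- blank_small: pale wood blank, 100 x 130 x 18 mm, lying flat, with a half-round notch 48 mm wide in the middle of one long (130 mm) edge, which faces the body's -x. The 42 mm drum fits this notch. Origin: centre of the underside of its 100 x 130 outline
- blank_medium: mid-brown wood blank, 100 x 130 x 18 mm, lying flat, with a half-round notch 60 mm wide in the middle of one long (130 mm) edge, which faces the body's -x. The 54 mm drum fits this notch. Origin: centre of the underside of its 100 x 130 outline
- blank_large: dark wood blank, 100 x 130 x 18 mm, lying flat, with a half-round notch 72 mm wide in the middle of one long (130 mm) edge, which faces the body's -x. The 66 mm drum fits this notch. Origin: centre of the underside of its 100 x 130 outline
- job_mat: green mat, 140 x 170 x 4 mm, fixed; one blank lies on it: that is the job. The other two blanks wait on two grey mats of the same size. Mat order and which blank lies on which mat vary. Origin: centre of its underside
- drum_board: plywood board 110 x 350 x 18 mm, fixed, with three drums standing in a row along its y axis, 120 mm apart, in any order. Board and sander may be either way round, left or right. Origin: centre of its underside
- spindle_seat (a point): point on the spindle's axis on top of its steel flange (56 mm diameter), which bears the drum's lower end; 22 mm above the bench, in the middle of the sander's grey 240 x 240 x 16 mm plate. From here the 14 mm steel spindle stands up 70 mm, its last 12 mm tapered to 6 mm. Axes: those of the plate, z up
- bar_top (a point): point on the spindle's axis at the top of the brass drive bar (34 x 8 mm, 8 mm high) lying across the flange. The bar's direction is NOT reported and is any angle each time; the spindle is stiff, a light touch does not turn it. A drum not lined up sits 8 mm high on the bar; lined up within about 8 degrees (it fits every quarter turn) it drops home
- glue: white glue bottle, 60 mm diameter, 160 mm tall, bystander; origin centre of its underside
- wax_tin: red tin, 72 mm diameter, 45 mm tall, on a far corner of the sander plate, bystander; origin centre of its underside
- mug: blue mug, 76 mm diameter, 90 mm tall, bystander; origin centre of its underside
- bench_brush: bench brush, 200 mm long, lying, bystander
- mallet: hammer, 220 mm long, lying, bystander
- screwdriver: screwdriver, 190 mm long, lying, bystander
- cork_block: cork sanding block, 45 x 90 x 30 mm, lying on the sander's plate near its edge, bystander; origin centre of its underside

How it is judged:
By the outcome, as a careful person would: the job done as asked, in the order asked, and still so for the second after the job is handed in, with the robot touching nothing.
It also fails if it takes over 48 s, if anything falls off the work surface, if the arm or the gripper's body presses on something with over 40 N, if the wrist force passes 120 N, or if a joint passes its speed limit or range.

## Working session

There is one attempt and no reset: what is moved stays moved. The work goes in short steps, Python scripts to look and compute and a shell command to move; the robot and the scene stay as the last step left them, time stands still between calls to the robot, and variables do not carry over. Pictures are saved under pics/ and viewed, at most 10 in all, crops included, and the job is handed in when it is done.

```bash
mkdir -p pics; cat > h.py <<'E'
import numpy as np, cv2, os
from scipy.spatial.transform import Rotation as R
from workcell import ctrl, optics
def pose(o=None):
    o=o or ctrl.get_obs(); T=np.eye(4); T[:3,:3]=R.from_rotvec(o['orientation']).as_matrix(); T[:3,3]=o['ee_pos']; return T
def c2w(name,T=None):
    m=optics.camera_model(name)
    if name=='wrist': return m,(pose() if T is None else T)@np.array(m['hand_eye'])
    return m,np.linalg.inv(np.array(m['view']))
def K(m):
    f=192/np.tan(np.radians(m['fov_y'])/2); return np.array([[f,0,m['cx']],[0,f,m['cy']],[0,0,1]]),np.array([m['k1'],0,0,0,0.])
def px2w(name,uv,z,T=None):
    m,C=c2w(name,T); k,d=K(m)
    p=cv2.undistortPoints(np.array(uv,float).reshape(-1,1,2),k,d).reshape(-1,2)
    D=np.c_[p[:,0],-p[:,1],-np.ones(len(p))]@C[:3,:3].T; o=C[:3,3]
    return o+D*((z-o[2])/D[:,2])[:,None]
def w2px(name,P,T=None):
    m,C=c2w(name,T); k,d=K(m); P=np.atleast_2d(P)
    q=(P-C[:3,3])@C[:3,:3]; q=q*[1,-1,-1]
    return cv2.projectPoints(q.reshape(-1,1,3),np.zeros(3),np.zeros(3),k,d)[0].reshape(-1,2)
def save(img,n): cv2.imwrite('pics/'+n,img[:,:,::-1])
E
python3 - <<'E'
from h import *
a=optics.get_image('scene');
b=optics.get_image('top')
save(np.vstack([a,b])[:, :],'_.png')
save(cv2.resize(np.hstack([a,b]),(800,300),interpolation=cv2.INTER_AREA),'a.png'); save(cv2.resize(b,(800,600)),'b.png')
for n,z in [('drum_small',95+18),('drum_medium',113),('drum_large',113),('blank_small',22),('blank_medium',22),('blank_large',22),('job_mat',4),('drum_board',18),('spindle_seat',22),('glue',160),('wax_tin',61),('mug',90),('cork_block',46)]:
    for d in optics.masks_of(n,'top')[:2]:
        e=d['extent']; print(n,round(d['conf'],2),np.round(e),px2w('top',e[:2],z)[0].round())
m,C=c2w('top');print(C.round(2),m['fov_y'],m['k1'])
print(ctrl.get_obs()['t'],pose().round(2), np.round(optics.camera_model('wrist')['hand_eye'],2))
E
```

```text
drum_small 0.51 [283. 187.  12.  10.] [523. -97. 113.]
drum_small 0.43 [160. 175.  21.  23.] [549. 294. 113.]
drum_medium 0.63 [317. 190.  18.  20.] [ 517. -204.  113.]
drum_medium 0.31 [411. 188.  10.  28.] [ 532. -503.  113.]
drum_large 0.78 [353. 202.  27.  22.] [ 482. -318.  113.]
blank_small 0.84 [192. 125.  42.  36.] [734. 216.  22.]
blank_medium 0.55 [258. 122.  46.  40.] [749. -11.  22.]
blank_large 0.73 [316. 191.  17.  22.] [ 519. -213.   22.]
blank_large 0.67 [318. 126.  43.  41.] [ 741. -214.   22.]
job_mat 0.71 [256. 124.  47.  42.] [748.  -5.   4.]
job_mat 0.51 [185. 196.  74.  70.] [493. 231.   4.]
drum_board 0.91 [314. 195. 110.  46.] [ 507. -207.   18.]
spindle_seat 0.59 [188. 193.  73.  70.] [502. 218.  22.]
spindle_seat 0.53 [335. 263.  19.  58.] [ 281. -280.   22.]
glue 0.7 [106. 214.  26.  20.] [421. 448. 160.]
glue 0.18 [317. 127.  44.  42.] [ 706. -194.  160.]
wax_tin 0.71 [161. 174.  24.  20.] [558. 304.  61.]
wax_tin 0.23 [186. 195.  70.  69.] [491. 218.  61.]
mug 0.2 [259. 122.  46.  40.] [732. -14.  90.]
cork_block 0.66 [192. 222.  35.  14.] [405. 197.  46.]
cork_block 0.36 [354. 200.  23.  25.] [ 493. -335.   46.]
[[ 3.00000e-02  1.00000e+00 -7.00000e-02  4.12570e+02]
 [-1.00000e+00  3.00000e-02 -2.00000e-02 -3.08300e+01]
 [-2.00000e-02  7.00000e-02  1.00000e+00  1.40196e+03]
 [ 0.00000e+00  0.00000e+00  0.00000e+00  1.00000e+00]] 49.92172432042388 -0.12893387466585066
0.75 [[-9.3000e-01  3.6000e-01  0.0000e+00  2.2586e+02]
 [ 3.6000e-01  9.3000e-01 -0.0000e+00  5.8274e+02]
 [-0.0000e+00 -0.0000e+00 -1.0000e+00  2.2268e+02]
 [ 0.0000e+00  0.0000e+00  0.0000e+00  1.0000e+00]] [[  -0.      0.95    0.3    84.59]
 [   1.      0.     -0.      0.18]
 [  -0.      0.3    -0.95 -163.31]
 [   0.      0.      0.      1.  ]]
```

View pics/b.png

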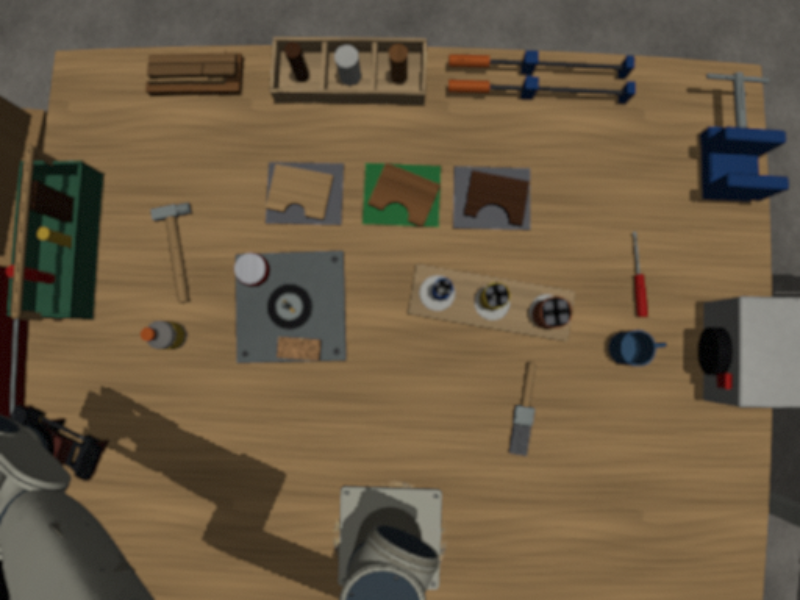

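View pics/a.png

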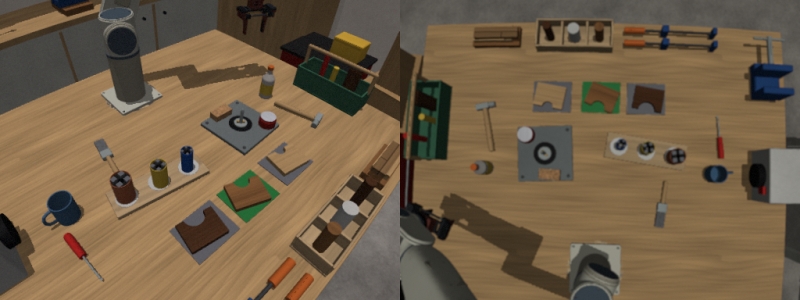

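The job is the mid-brown (medium) blank on the green mat at about (402,193), so I need the yellow drum, which is in the middle of the board at (494,298). The spindle is at (290,306). I'll look at the spindle first.

```bash
python3 -m jog '[[-0.8,-0.5,0,0,0,0,1],[-0.8,-0.5,0,0,0,0,1],[-0.8,-0.5,0,0,0,0,1],[-0.8,-0.5,0,0,0,0,1],[-0.8,-0.5,0,0,0,0,1],[-0.8,-0.5,0,0,0,0,1],[-0.8,-0.5,0,0,0,0,1],[-0.8,-0.5,0,0,0,0,1],[-0.8,-0.5,0,0,0,0,1],[-0.8,-0.5,0,0,0,0,1],[-0.8,-0.5,0,0,0,0,1],[-0.8,-0.5,0,0,0,0,1],[0,0,0,0,0,0,1],[0,0,0,0,0,0,1],[0,0,0,0,0,0,1]]'
python3 - <<'E'
from h import *
print(px2w('top',[(185.6,195.8)],22).round(), px2w('top',[(316,190)],113).round())
T=pose(); np.save('T1.npy',T); a=optics.get_image('wrist'); save(a,'c_raw.png'); save(cv2.resize(a,(800,600),interpolation=cv2.INTER_CUBIC),'c.png')
E
```

```text
t: 2.25
ee_pos: [496.5, 220.8, 222.6]
orientation: [-0.577, -3.088, -0.0]
ft_force: [0.7, 1.0, -0.6]
width: 87.7
grasp_force: 0.0
[[491. 227.  22.]] [[ 516. -200.  113.]]
```

View pics/c.png

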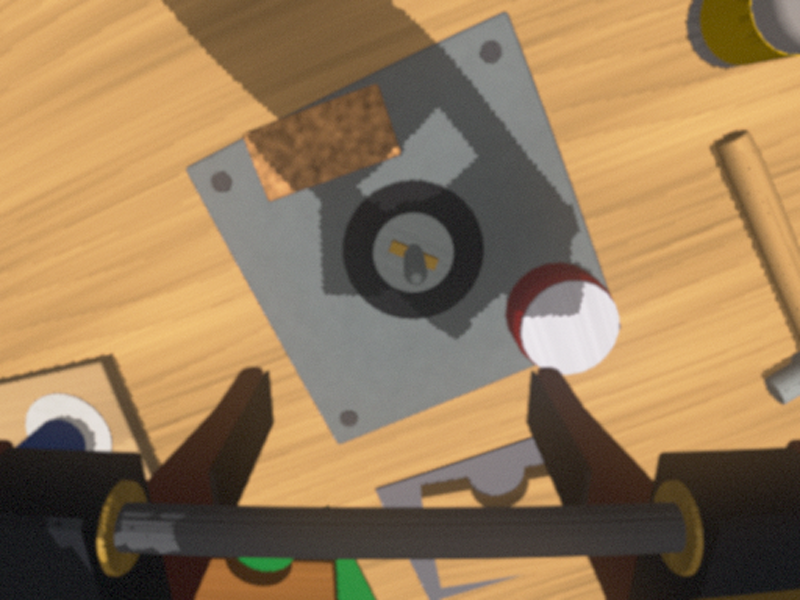

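The wrist view shows the flange at about (413,250) and the spindle tip at (416,278). The brass bar runs from about (390,243) to (438,265). I'll measure these on the raw image.

```bash
python3 - <<'E'
from h import *
T=np.load('T1.npy'); a=cv2.imread('pics/c_raw.png')[:,:,::-1]
S=0.64
hsv=cv2.cvtColor(np.ascontiguousarray(a),cv2.COLOR_RGB2HSV)
u0,v0=int(413*S),int(250*S)
m=np.zeros(a.shape[:2],bool); m[v0-26:v0+27,u0-26:u0+27]=1
br=m&(hsv[...,1]>110)&(hsv[...,2]>60); ys,xs=np.nonzero(br); print(len(xs))
W=px2w('wrist',np.c_[xs,ys],30,T)[:,:2]; r=cv2.minAreaRect(W.astype(np.float32)); print('bar',W.mean(0),r)
w,v=np.linalg.eigh(np.cov(W.T)); d=v[:,1]; print('bar yaw',np.degrees(np.arctan2(d[1],d[0])),np.sqrt(w*12))
g=cv2.cvtColor(np.ascontiguousarray(a),cv2.COLOR_RGB2GRAY)
# dark ring outer & inner
dk=(g<45)&(np.hypot(*np.meshgrid(np.arange(512)-u0,np.arange(384)-v0))<60)
c,h=cv2.findContours(dk.astype(np.uint8),cv2.RETR_CCOMP,cv2.CHAIN_APPROX_NONE)
for k in c:
    if len(k)>40:
        e=cv2.fitEllipse(k); print(len(k),e, px2w('wrist',[e[0]],22,T).round(1),px2w('wrist',[e[0]],16,T).round(1))
print('tip', px2w('wrist',[(416*S,278*S)],92,T).round(1))
b=a[v0-40:v0+40,u0-53:u0+54]; save(cv2.resize(b,None,fx=7,fy=7,interpolation=cv2.INTER_CUBIC),'d.png')
E
```

```text
121
bar [490.44045928 232.28516078] ((491.47705078125, 232.99057006835938), (33.20195007324219, 7.944025993347168), 45.35448455810547)
bar yaw 46.02206498891548 [ 7.82575762 42.52146191]
418 ((265.53021240234375, 160.47201538085938), (69.85746765136719, 84.948486328125), 90.0257568359375) [[491.  234.8  22. ]] [[492.2 234.5  16. ]]
tip [[492. 233.  92.]]
```

View pics/d.png

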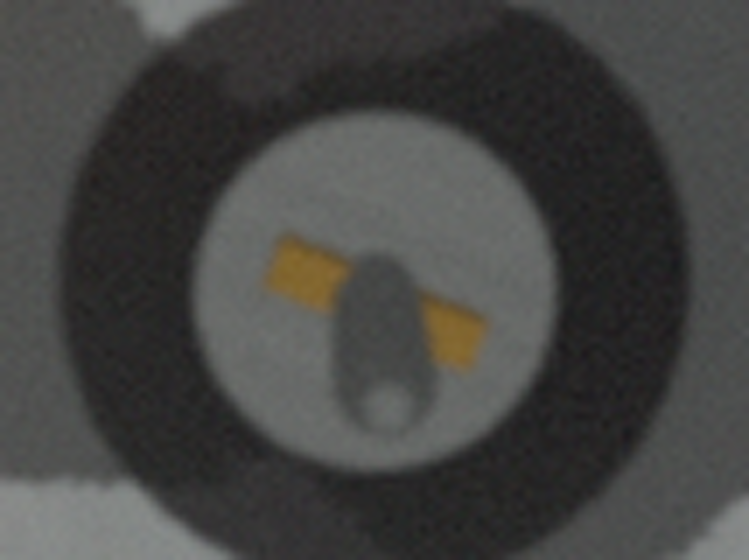

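The bar measures 33x8 mm, as it should, with centre about (491.5,233) and yaw about 45.5°. I'll turn the tool to the grasp yaw now. A second look at the spindle from there will average out hand-eye bias.

```bash
python3 -m jog '[[0,0,0,0,0,1,1],[0,0,0,0,0,1,1],[0,0,0,0,0,1,1],[0,0,0,0,0,1,1],[0,0,0,0,0,1,1],[0,0,0,0,0,1,1],[0,0,0,0,0,1,1],[0,0,0,0,0,1,1],[0,0,0,0,0,1,1],[0,0,0,0,0,1,1],[0,0,0,0,0,1,1],[0,0,0,0,0,1,1],[0,0,0,0,0,0.9,1],[0,0,0,0,0,0,1],[0,0,0,0,0,0,1],[0,0,0,0,0,0,1]]'
cat > sp.py <<'E'
from h import *
import sys
T=pose(); a=optics.get_image('wrist'); print(T.round(3))
u0,v0=w2px('wrist',[491.5,233.5,22],T)[0].astype(int); print(u0,v0)
save(cv2.resize(a[v0-40:v0+40,u0-53:u0+54],None,fx=7,fy=7,interpolation=cv2.INTER_CUBIC),'e.png')
hsv=cv2.cvtColor(np.ascontiguousarray(a),cv2.COLOR_RGB2HSV)
m=np.zeros(a.shape[:2],bool); m[v0-20:v0+21,u0-20:u0+21]=1
br=m&(hsv[...,1]>110)&(hsv[...,2]>60); ys,xs=np.nonzero(br)
r=cv2.minAreaRect(px2w('wrist',np.c_[xs,ys],30,T)[:,:2].astype(np.float32)); print('bar',r)
E
python3 sp.py
```

```text
t: 3.9
ee_pos: [496.9, 220.7, 222.7]
orientation: [-2.379, -2.052, 0.0]
ft_force: [0.1, -0.4, 0.4]
width: 87.9
grasp_force: 0.0
[[ 1.47000e-01  9.89000e-01 -0.00000e+00  4.96852e+02]
 [ 9.89000e-01 -1.47000e-01  0.00000e+00  2.20664e+02]
 [ 0.00000e+00 -0.00000e+00 -1.00000e+00  2.22700e+02]
 [ 0.00000e+00  0.00000e+00  0.00000e+00  1.00000e+00]]
249 158
bar ((491.672607421875, 233.22616577148438), (33.64115524291992, 7.6408915519714355), 46.111263275146484)
```

View pics/e.png

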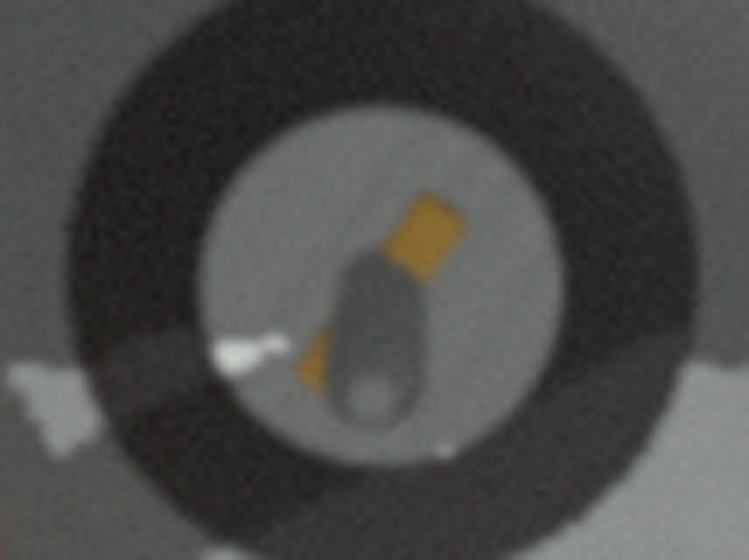

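Both looks agree: spindle at (491.6,233.2) and bar yaw 46°. Next, over to the yellow drum.

```bash
python3 -m jog '[[-0.87,0.17,0,0,0,0,1],[-0.87,0.17,0,0,0,0,1],[-0.87,0.17,0,0,0,0,1],[-0.87,0.17,0,0,0,0,1],[-0.87,0.17,0,0,0,0,1],[-0.87,0.17,0,0,0,0,1],[-0.87,0.17,0,0,0,0,1],[-0.87,0.17,0,0,0,0,1],[-0.87,0.17,0,0,0,0,1],[-0.87,0.17,0,0,0,0,1],[-0.87,0.17,0,0,0,0,1],[-0.87,0.17,0,0,0,0,1],[0,0,0,0,0,0,1],[0,0,0,0,0,0,1],[0,0,0,0,0,0,1]]'
python3 - <<'E'
from h import *
T=pose(); np.save('T2.npy',T); a=optics.get_image('wrist'); save(a,'f_raw.png'); save(cv2.resize(a,(800,600),interpolation=cv2.INTER_CUBIC),'f.png')
for n in ['drum_small','drum_medium','drum_large']:
    for d in optics.masks_of(n,'wrist')[:2]: print(n,round(d['conf'],2),np.round(d['extent']))
E
```

```text
t: 5.45
ee_pos: [515.2, -204.0, 222.5]
orientation: [-2.38, -2.049, 0.0]
ft_force: [-0.5, -0.8, -0.1]
width: 87.8
grasp_force: 0.0
drum_small 0.96 [259.  53.  54.  61.]
drum_medium 0.59 [264. 182.  61.  76.]
drum_large 0.76 [249. 283.  69.  90.]
drum_large 0.57 [265. 181.  60.  76.]
```

View pics/f.png

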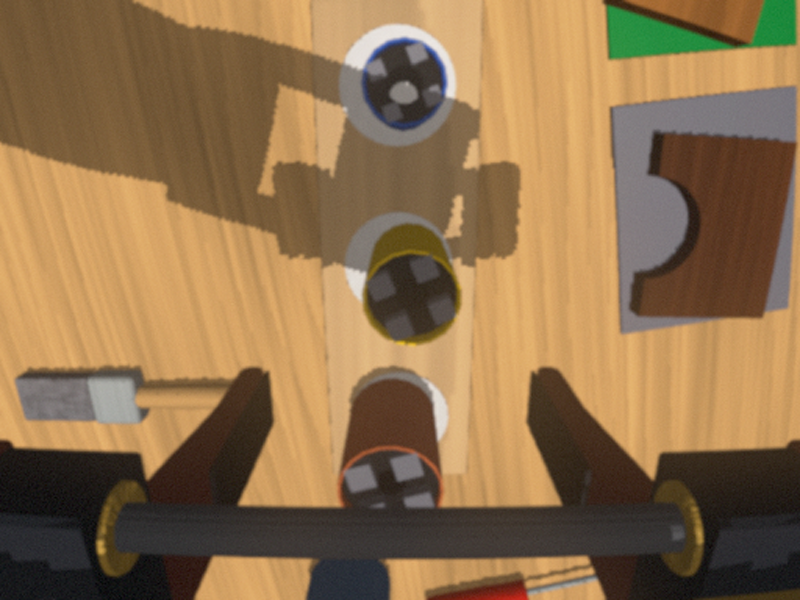

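The yellow drum's top face is at about (412,297), with four grey quadrants around the dark crossed slots. The rim and quadrants give its centre and slot yaw.

```bash
cat > dr.py <<'E'
from h import *
def drum(a,T,uv,z,show=None,rmax=33):
    """grey quadrants near uv (raw px) on plane z -> centre, slot yaw mod 90"""
    g=cv2.GaussianBlur(cv2.cvtColor(np.ascontiguousarray(a),cv2.COLOR_RGB2GRAY),(3,3),0)
    hsv=cv2.cvtColor(np.ascontiguousarray(a),cv2.COLOR_RGB2HSV)
    vs,us=np.mgrid[0:384,0:512]; near=np.hypot(us-uv[0],vs-uv[1])<rmax
    q=near&(g>62)&(hsv[...,1]<70)
    n,l,st,ce=cv2.connectedComponentsWithStats(q.astype(np.uint8),connectivity=4)
    i=[k for k in range(1,n) if st[k,4]>60]; i=sorted(i,key=lambda k:-st[k,4])[:4]
    P=px2w('wrist',ce[i],z,T)[:,:2]; print('areas',st[i,4],'quads',P.round(1).tolist())
    c=P.mean(0); d=P-c; an=np.degrees(np.arctan2(d[:,1],d[:,0])); print('radii',np.hypot(*d.T).round(1))
    yaw=(np.degrees(np.angle(np.mean(np.exp(4j*np.radians(an)))))/4-45)%90
    print('quad centre',c.round(1),'slot yaw mod90',round(yaw,1))
    yl=near&(hsv[...,1]>130)&(hsv[...,0]>18)&(hsv[...,0]<35)&(g>40)
    return c,yaw,yl
if __name__=='__main__':
    T=np.load('T2.npy'); a=cv2.imread('pics/f_raw.png')[:,:,::-1]
    c,y,yl=drum(a,T,(264,190),113)
    # rim: silhouettes of projected circle
    th=np.linspace(0,2*np.pi,60)
    im=cv2.resize(a,(1024*2,768*2),interpolation=cv2.INTER_CUBIC).copy()
    p=w2px('wrist',np.c_[c[0]+27*np.cos(th),c[1]+27*np.sin(th),113+0*th],T)*4+1.5
    cv2.polylines(im,[p.astype(int).reshape(-1,1,2)],True,(0,255,0),1)
    for k in range(2):
        an=np.radians(y+90*k); s=np.array([np.cos(an),np.sin(an)])*20
        q=w2px('wrist',[[*(c-s),113],[*(c+s),113]],T)*4+1.5
        cv2.line(im,tuple(int(v) for v in q[0]),tuple(int(v) for v in q[1]),(255,0,0),1)
    save(im[600:920,880:1240],'g.png')
E
python3 dr.py
```

```text
areas [228 216 213 208] quads [[505.7, -193.4], [530.0, -187.0], [536.0, -211.0], [512.1, -217.0]]
radii [17.6 17.6 17.5 17.4]
quad centre [ 520.9 -202.1] slot yaw mod90 14.6
```

View pics/g.png

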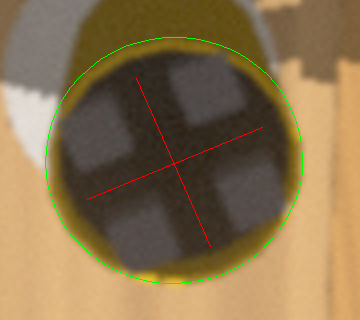

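The overlay fits: drum centre (520.9,-202.1), slot yaw 14.6°, so it needs a +31.4° yaw turn. Grasping near the top of the sleeve.

```bash
python3 -m jog '[[0.07,0.135,0,0,0,0,1],[0,0,0.7,0,0,0,1],[0,0,0.8,0,0,0,1],[0,0,0.8,0,0,0,1],[0,0,0.7,0,0,0,1],[0,0,0.5,0,0,0,1],[0,0,0.21,0,0,0,1],[0,0,0,0,0,0,1],[0,0,0,0,0,0,1],[0,0,0,0,0,0,0],[0,0,0,0,0,0,0],[0,0,0,0,0,0,0],[0,0,0,0,0,0,0],[0,0,0,0,0,0,0],[0,0,0,0,0,0,0],[0,0,0,0,0,0,0]]'
```

```text
t: 7.25
ee_pos: [521.4, -203.1, 74.5]
orientation: [2.381, 2.049, 0.0]
ft_force: [0.3, 0.2, 3.7]
width: 52.2
grasp_force: 30.0
```

```bash
python3 -m jog '[[0,0,-0.3,0,0,0,0],[0,0,-0.6,0,0,0,0],[0,0,-0.8,0,0,0,0],[0,0,-0.8,0,0,0,0],[0,0,-0.4,0,0,0,0],[0,0,0,0,0,0,0],[0,0,0,0,0,0,0],[0,0,0,0,0,0,0]]'
python3 - <<'E'
from h import *
import dr
T=pose(); np.save('T3.npy',T); a=optics.get_image('wrist'); save(a,'h_raw.png')
z=T[2,3]+38.5; uv=w2px('wrist',[T[0,3],T[1,3],z],T)[0]; print(z,uv)
save(a[max(0,int(uv[1])-110):int(uv[1])+110,int(uv[0])-120:int(uv[0])+120].repeat(2,0).repeat(2,1),'h.png')
c,y,_=dr.drum(a,T,uv,z,rmax=60); print('tool frame',(np.linalg.inv(T)@[*c,z,1]).round(1))
E
```

```text
t: 8.05
ee_pos: [520.3, -202.6, 189.0]
orientation: [-2.38, -2.047, 0.002]
ft_force: [-0.2, 0.7, -2.4]
width: 52.3
grasp_force: 30.0
227.5234330300272 [257.34131994 295.2369468 ]
areas [801 743 653 245] quads [[528.7, -186.9], [504.1, -193.0], [535.0, -211.6], [520.4, -232.7]]
radii [20.3 22.2 14.1 26.7]
quad centre [ 522.1 -206.1] slot yaw mod90 24.3
tool frame [ -3.2   2.2 -38.5   1. ]
```

View pics/h.png

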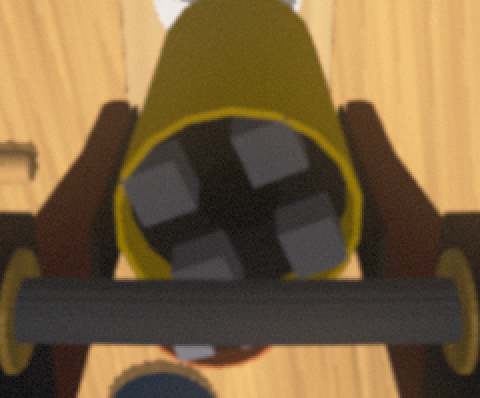

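The drum hangs straight in the grip, offset about (0.7,-0.3) mm, and its slot yaw still reads about 14°. The target TCP is (492.1,232.7) after a -5.23-unit turn. Carrying it over now.

```bash
python3 -m jog '[[0.4,-0.086,0,0,0,0,0],[0.7,-0.151,0,0,0,0,0],[0.85,-0.183,0,0,0,0,0],[0.85,-0.183,0,0,0,0,0],[0.85,-0.183,0,0,0,0,0],[0.85,-0.183,0,0,0,0,0],[0.85,-0.183,0,0,0,0,0],[0.85,-0.183,0,0,0,0,0],[0.85,-0.183,0,0,0,0,0],[0.85,-0.183,0,0,0,0,0],[0.85,-0.183,0,0,0,0,0],[0.85,-0.183,0,0,0,0,0],[0.7,-0.151,0,0,0,0,0],[0.36,-0.078,0,0,0,0,0]]'
python3 -m jog '[[0,0,0,0,0,-0.8,0],[0,0,0,0,0,-0.9,0],[0,0,0,0,0,-0.9,0],[0,0,0,0,0,-0.9,0],[0,0,0,0,0,-0.9,0],[0,0,0,0,0,-0.83,0],[0,0,0,0,0,0,0],[0,0,0,0,0,0,0],[0,0,0,0,0,0,0],[0,0,0,0,0,0,0]]'
python3 - <<'E'
from h import *
T=pose();print(T.round(3)); print('need tool',(T[:3,:3].T@(np.array([492.1,232.7,T[2,3]])-T[:3,3])).round(2),'yaw y',np.degrees(np.arctan2(T[1,1],T[0,1])))
a=optics.get_image('wrist');save(cv2.resize(a,(800,600),interpolation=cv2.INTER_CUBIC),'i.png')
E
```

```text
t: 9.5
ee_pos: [492.9, 234.8, 189.5]
orientation: [-2.379, -2.051, 0.002]
ft_force: [-0.2, -0.6, -2.5]
width: 51.9
grasp_force: 30.0
t: 10.5
ee_pos: [494.0, 232.3, 190.2]
orientation: [-1.74, -2.616, 0.0]
ft_force: [-0.5, -0.3, -2.4]
width: 52.0
grasp_force: 30.0
[[-3.86000e-01  9.22000e-01 -0.00000e+00  4.93997e+02]
 [ 9.22000e-01  3.86000e-01 -0.00000e+00  2.32283e+02]
 [-0.00000e+00 -0.00000e+00 -1.00000e+00  1.90168e+02]
 [ 0.00000e+00  0.00000e+00  0.00000e+00  1.00000e+00]]
need tool [ 1.12 -1.59  0.  ] yaw y 22.728692891177324
```

View pics/i.png

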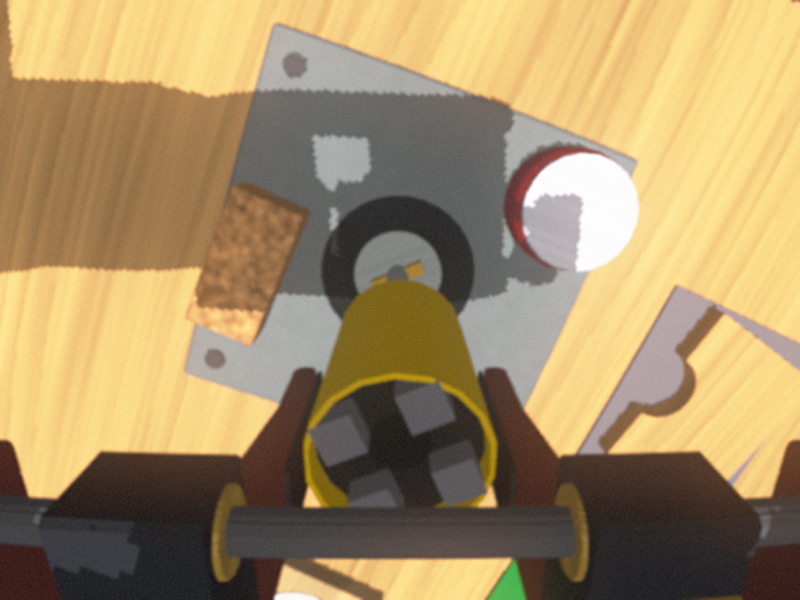

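The slots line up with the bar, and the drum hangs over the flange. I'll apply a small correction and lower to just above the tip.

```bash
python3 -m jog '[[0.02,-0.03,0.2,0,0,0,0],[0,0,0.3,0,0,0,0],[0,0,0.3,0,0,0,0],[0,0,0.1,0,0,0,0],[0,0,0,0,0,0,0],[0,0,0,0,0,0,0],[0,0,0,0,0,0,0]]'
for i in 1 2 3; do python3 -m jog '[[0,0,0,0,0,0,0]]' | grep ee_pos; done; python3 -c "
from h import *
T=pose();print('need tool',(T[:3,:3].T@(np.array([492.1,232.7,T[2,3]])-T[:3,3])).round(2))"
```

```text
t: 11.25
ee_pos: [493.0, 232.8, 154.6]
orientation: [1.739, 2.616, 0.001]
ft_force: [0.3, -0.8, -2.0]
width: 52.2
grasp_force: 30.0
ee_pos: [493.0, 232.8, 154.7]
ee_pos: [492.9, 232.7, 154.7]
ee_pos: [492.8, 232.7, 154.5]
need tool [ 0.27 -0.64 -0.  ]
```

```bash
python3 -m jog '[[0.006,-0.015,0,0,0,0,0],[0,0,0.1,0,0,0,0],[0,0,0.1,0,0,0,0],[0,0,0.1,0,0,0,0],[0,0,0.1,0,0,0,0],[0,0,0.1,0,0,0,0],[0,0,0,0,0,0,0],[0,0,0,0,0,0,0]]'
```

```text
t: 12.35
ee_pos: [492.0, 232.6, 134.1]
orientation: [-1.739, -2.616, 0.0]
ft_force: [0.1, 0.4, -3.0]
width: 52.1
grasp_force: 30.0
```

```bash
python3 -m jog '[[0,0,0.1,0,0,0,0],[0,0,0.15,0,0,0,0],[0,0,0.2,0,0,0,0],[0,0,0.2,0,0,0,0],[0,0,0.2,0,0,0,0],[0,0,0.15,0,0,0,0],[0,0,0.1,0,0,0,0],[0,0,0,0,0,0,0],[0,0,0,0,0,0,0]]'
```

```text
t: 13.25
ee_pos: [492.2, 232.7, 90.3]
orientation: [1.739, 2.617, 0.0]
ft_force: [1.3, 1.1, -3.1]
width: 51.7
grasp_force: 30.0
```

```bash
python3 -m jog '[[0,0,0.05,0,0,0,0],[0,0,0.05,0,0,0,0],[0,0,0.05,0,0,0,0],[0,0,0.05,0,0,0,0],[0,0,0,0,0,0,0],[0,0,0,0,0,0,0]]'
```

```text
t: 13.85
ee_pos: [492.0, 232.6, 82.2]
orientation: [-1.739, -2.616, 0.0]
ft_force: [0.2, -0.4, -2.1]
width: 52.1
grasp_force: 30.0
```

It has passed below the bar top with no force, so it's engaged. Now the last few millimetres.

```bash
python3 -m jog '[[0,0,0.03,0,0,0,0],[0,0,0.03,0,0,0,0],[0,0,0.02,0,0,0,0],[0,0,0.01,0,0,0,0],[0,0,0,0,0,0,0],[0,0,0,0,0,0,0]]'
```

```text
t: 14.45
ee_pos: [492.0, 232.6, 78.7]
orientation: [-1.739, -2.617, 0.0]
ft_force: [0.1, -0.2, -1.2]
width: 52.1
grasp_force: 30.0
```

```bash
python3 -m jog '[[0,0,0.01,0,0,0,0],[0,0,0.01,0,0,0,0],[0,0,0.01,0,0,0,0],[0,0,0,0,0,0,0],[0,0,0,0,0,0,0]]'
```

```text
t: 14.95
ee_pos: [492.2, 232.8, 78.4]
orientation: [1.739, 2.616, 0.001]
ft_force: [-2.0, -0.5, 8.4]
width: 52.2
grasp_force: 30.0
```

It made contact at TCP z 78.4 (78.5 expected), so it's seated. Releasing and backing off straight up.

```bash
python3 -m jog '[[0,0,0,0,0,0,1],[0,0,0,0,0,0,1],[0,0,0,0,0,0,1],[0,0,0,0,0,0,1],[0,0,0,0,0,0,1],[0,0,0,0,0,0,1],[0,0,0,0,0,0,1],[0,0,-0.3,0,0,0,1],[0,0,-0.7,0,0,0,1],[0,0,-0.9,0,0,0,1],[0,0,-0.9,0,0,0,1],[0,0,-0.8,0,0,0,1],[0,0,-0.4,0,0,0,1],[0,0,0,0,0,0,1],[0,0,0,0,0,0,1],[0,0,0,0,0,0,1]]'
python3 - <<'E'
from h import *
import dr
T=pose(); a=optics.get_image('wrist'); uv=w2px('wrist',[491.6,233.2,117],T)[0]
c,y,_=dr.drum(a,T,uv,117)
s=optics.get_image('scene'); u,v=w2px('scene',[491.6,233.2,60])[0].astype(int)
b=np.hstack([cv2.resize(a,(400,300)),cv2.resize(s[max(0,v-60):v+60,u-80:u+80],(400,300),interpolation=cv2.INTER_CUBIC)]); save(b,'j.png')
E
```

```text
t: 16.55
ee_pos: [491.2, 232.3, 236.4]
orientation: [-1.738, -2.616, 0.003]
ft_force: [-0.4, 0.2, -0.2]
width: 87.6
grasp_force: 0.0
areas [318 296 208 206] quads [[499.8, 216.1], [490.3, 247.7], [473.6, 233.2], [491.6, 216.0]]
radii [16.4 19.5 16.  12.6]
quad centre [488.8 228.3] slot yaw mod90 40.7
```

View pics/j.png

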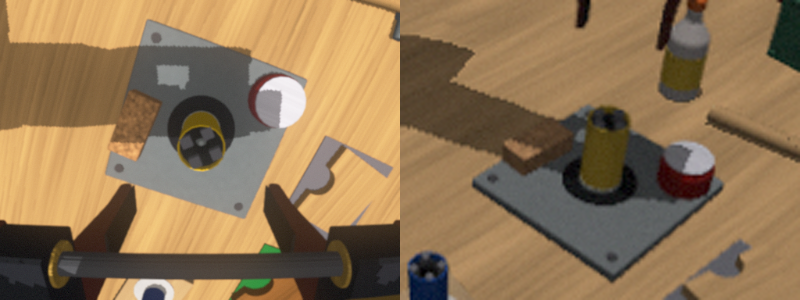

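The yellow drum stands upright on the spindle and flush at the flange, with the fingers clear and the cork and tin where they were.

```bash
python3 -c "
from workcell import ctrl
print(ctrl.close_job())"
```

```text
the job is handed in; nothing more can be done
None
```

I put the medium (yellow) drum on the spindle with its slots over the drive bar, fully down on the flange by height and contact force, then let go; the job was handed in at about 17 s, and no verdict came back.

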